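Hang the tape roll on the swivel hook

TASK

Turn the two-pronged swivel hook on the steel stand until it points straight out over the stand's long foot (loaded any other way the stand would tip), and only then lift the tape roll that stands on edge out of the lipped plywood rack and hang it on both prongs behind their upturned tips, letting go of it there. Leave the bottles, the pot and the glue tube round about standing or lying where they are.

Things in the scene. Friction and masses are not known exactly. Their poses are not given: they have to be found in the camera images.
- stand: Fixed dark-steel hook stand: a round base 90 mm across with a long flat foot (12 mm thick, 56 mm wide, rounded) that reaches 140 mm from the post, a post 18 mm thick, and on top the turning hook. Origin on the desk under the post's axis; z up; the long foot runs along the stand's own -x. It is set down somewhere ahead of the robot, left or right, foot roughly towards the robot (turned up to 0.5 rad).
- hook (a joint): Angle of the swivel hook about the vertical post axis, rad, counter-clockwise from above; at 0 (and equally at 2 pi) the hook points straight over the long foot. It turns freely from -0.6 to 6.9 against friction (0.12 N m) and stays where it is left. It starts pointing sideways or backwards (1.35 to 4.93).
- hook_tip (a point): Point midway between the ends of the two prongs, 155 mm above the desk (prong centre lines), 118 mm from the post axis; x axis from the tips back to the post, z up. The prongs: level, parallel, round, 8 mm thick, centre lines 40 mm apart (32 mm free between), 26 to 118 mm from the axis; their ends turn up to 20 mm above the centre lines. Hub 28 mm across.
- hook_grip (a point): Centre of the black grip wing on top of the hook's hub, on the post axis, 184 mm above the desk. The wing is a flat upright plate 44 mm long (along the prongs' direction), 12 mm thick and 28 mm high (170 to 198 mm above the desk), to be pinched from above across its thickness and turned.
- rack: Fixed plywood rack, 124 mm wide, 100 mm deep, in which the tape roll stands on edge in a slot that leans back by 0.20 rad. Origin on the desk under its middle; its front is -x, z up; the slot leans towards +x. Retaining lip at the front 20 mm above the slot's floor, backrest at the rear 60 mm, side cheeks 44 mm (all along the slot), 108 mm between the cheeks, slot 26 mm wide front to back; take the roll out along the slot's lean.
- tape_roll: Roll of masking tape, a ring of about 100 mm outer and 74 mm inner diameter, 18 mm thick, about 0.08 kg (the only roll that stands on edge; another lies flat on the desk and is not concerned). The z axis is the ring's axis; the origin lies on the ring's axis in the plane of one flat face.
- roll_centre (a point): Centre of the ring (mid thickness, in the middle of the hole). Its z axis is the ring's axis. In the rack the ring's top edge stands free 40 mm beyond the backrest. Hung on both prongs the centre comes about 27 mm below the prong centre line (128 mm above the desk).
- tall_bottle: Loose bystander: slim paint bottle with a pointed cap, 38 x 121 mm, upright, between stand and rack; origin in the middle of its underside. To be left alone.
- left_bottle: Loose bystander: paint bottle with a pointed cap, 43 x 137 mm, upright, at the left edge; origin in the middle of its underside. To be left alone.
- right_bottle: Loose bystander: paint bottle with a pointed cap, 42 x 137 mm, upright, on the right; origin in the middle of its underside. To be left alone.
- glue: Loose bystander: white glue tube lying at the front right, 106 x 39 x 27 mm; origin in the middle of its underside. To be left alone.
- pot: Loose bystander: small paint pot, 29 x 52 mm, upright behind the rack; origin in the middle of its underside. To be left alone.
- squat_bottle: Loose bystander: round-shouldered bottle, 35 x 75 mm, upright at the front left; origin in the middle of its underside. To be left alone.
- slim_bottle: Loose bystander: slim paint bottle with a pointed cap, 35 x 113 mm, upright behind the stand's post; origin in the middle of its underside. To be left alone.

How it is judged:
On the way, in this order (a step that is already met when the one before it is completed fails the run):
1. the hook points over the long foot while the roll is still in its rack (x of hook_tip in the frame of stand below -0.09 m and y of hook_tip in the frame of stand between -0.026 and 0.026 m and distance of roll_centre from where it was at the start of the episode below 0.02 m), for 0.2 s.
2. the roll is lifted clear of the rack (distance of roll_centre from where it was at the start of the episode above 0.05 m and contact force between tape_roll and rack below 0.01 N), for 0.1 s.
At the end, for the whole second after the job is handed in: Hook over the foot (tip within 26 mm of the foot's middle line); roll hung on the prongs behind their tips: centre 6 to 93 mm in from the tips, within 12 mm of the hook's middle line, 115 to 145 mm above the desk, axis within 0.35 rad of the prongs; borne by the hook, still, let go (x of hook_tip in the frame of stand below -0.09 m and y of hook_tip in the frame of stand between -0.026 and 0.026 m and x of roll_centre in the frame of hook_tip between 0.006 and 0.093 m and y of roll_centre in the frame of hook_tip between -0.012 and 0.012 m and height (world z) of roll_centre between 0.115 and 0.145 m and angle between the z axis of tape_roll and the x axis of hook_tip, either way round below 0.35 rad and contact force between tape_roll and stand above 0.2 N and linear speed of tape_roll below 0.02 m/s and contact force between tape_roll and the fingers below 0.05 N); the robot touches nothing.
It fails at once if a bottle, the pot or the glue tube is pushed more than 30 mm from its place (distance of any of tall_bottle, left_bottle, right_bottle, glue, pot, squat_bottle, slim_bottle from where it was at the start of the episode above 0.03 m).
It fails at once if a bottle or the pot is tipped over (angle between any of tall_bottle, left_bottle, right_bottle, pot, squat_bottle, slim_bottle's own z axis and vertical above 0.6 rad).
It also fails if it takes over 61 s, if anything falls off the work surface, if the arm or the gripper's body presses on something with over 40 N, if the wrist force passes 120 N, or if a joint passes its speed limit or range.

ROBOT

A 6-joint arm with a two-finger parallel gripper is mounted at the origin on a cart in front of the work surface, level with it; the furniture and walls round the work are solid. World frame = base frame: x ahead of the robot, y to its left, z up, the work surface at z = 0. Lengths are in m, angles in rad, forces in N, time in s.
With the tool pointing down it reaches from about 0.225 to 0.875 m from the base axis. Payload 3.4 kg.
Tool frame: the origin (TCP) lies at the very end of the fingers, on their centre line; the grasp point (between the pads) lies 19 mm behind it; z points along the fingers, y is the line along which they close (so a half turn about z gives the same grasp; the last joint's range is limited). The gripper opens to 85 mm and grips with 20 to 120 N. Pads are 22 mm wide; open, the fingers measure 114 mm over their backs; the gripper's body (76 mm by 85 mm) begins 54 mm behind the grasp point. The pads swing forward as they close: fully open they stand 13 mm farther back than shut.
Start: joints at [-1.318, 0.276, 1.505, -0, 1.361, -0.121], TCP at [0.21, -0.535, 0.231] pointing down, gripper open.
Joint ranges: [-2.89, 2.89], [-0.75, 2.08], [0.22, 2.7], [-1.18, 4.32], [0.11, 2.71], [-2.7, 2.7]. Speed limits (rad/s): [2.57, 2.57, 3.14, 3.14, 3.14, 3.14].

INTERFACE

Orientations are given as a unit quaternion [w, x, y, z].
In Python, from rig import manip, get_image, camera_info gives the robot as it stands. The module is installed in compiled form; this text tells all that it offers.
- The arm moves only by the shell command python3 -m crank 'ROWS' [FORCE]. ROWS is a JSON object of lists of equal length, an entry for each row: "translation": the shift along the tool's x, y, z in mm, a list of three; "roll": the turn about the tool's z in rad; "fingers": the opening, from 0 (shut) to 1 (fully open). A call has 1 to 8 rows; each row shifts and turns the commanded pose from where the row before left it, along the tool's axes as they then stand; what a row does not reach is not made up. A row lasts 1/10 s, in which the tool goes at most 50 mm and 8.59 degrees, less where a joint would pass 70% of its speed; a pose out of reach is approached as far as the arm can. A call is refused whole if a number of a shift passes 50 or a number of a turn 0.15, either way. A call with a gripper value outside its range is refused whole. The fingers move at their own pace and stop on an object; FORCE is the grip in N (left out, the last holds). Time passes only in rows, so rows that do not move let the fingers close. It gives the time, the measured TCP pose, the force, the opening and the grip force at its end, in the units of the state.
- manip.get_state(): the state, without advancing time (a new reading comes with each control period).
- get_image(name): name is "scene" or "top" or "wrist"; returns the picture (420x560x3 uint8, blue, green, red); there is no depth.
- camera_info(name): a dict with "mtx" (3x3 intrinsics, pixels), "rvec" (rotation vector, rad) and "tvec" (3), from world to camera coordinates, as OpenCV has them. Camera axes: x right, y down, z forward; pixel columns grow to the right and rows downward; lengths in m; the calibration is good to about 2 mm. A picture is of the moment at which its call begins: read the wrist's pose just before it. camera_info takes no time and is no camera call; for the wrist camera it gives the pose at the moment of the call.
- manip.sign_off(): hands the job in; it is judged then, once.
The state is a dict: "clock": time; "qpos": joint angles; "qd": joint speeds; "effort": joint torques, N m; "position": TCP position; "ee_rot": TCP orientation; "contact_force": force on the tool from outside, world axes, zero at the start; "moment": the same for the moment, N m; "width": finger opening in m; "gripper_force": force on a finger pad.
Only numpy, scipy, OpenCV 4.12 (cv2) and the standard library are available. Lean on these libraries where they do the work, as an engineer would, in place of code of your own. Each camera call takes 0.05 s, during which the arm holds its last target. There are 200 camera calls.

## Working session

There is one attempt and no reset: what is moved stays moved. The work goes in short steps, Python scripts to look and compute and a shell command to move; the robot and the scene stay as the last step left them, time stands still between calls to the robot, and variables do not carry over. Pictures are saved under pics/ and viewed, at most 10 in all, crops included, and the job is handed in when it is done.

```bash
mkdir -p pics; python3 - <<'E'
from rig import manip,get_image,camera_info
import cv2
for n in("scene","top"):
    cv2.imwrite(f"pics/{n}0.png",get_image(n)); c=camera_info(n); print(n,c)
print(manip.get_state())
E
```

```text
scene {'mtx': array([[421.62079679,   0.        , 271.60184908],
       [  0.        , 421.62079679, 211.00968056],
       [  0.        ,   0.        ,   1.        ]]), 'rvec': array([ 1.03139774, -2.48434961,  0.97847436]), 'tvec': array([0.35185033, 0.35085219, 0.97439968])}
top {'mtx': array([[409.96397925,   0.        , 283.30364035],
       [  0.        , 409.96397925, 209.65795452],
       [  0.        ,   0.        ,   1.        ]]), 'rvec': array([ 2.14106077, -2.20542546,  0.08251223]), 'tvec': array([0.02149495, 0.51002404, 1.22979336])}
{'clock': 0.1, 'qpos': array([-1.31800701e+00,  2.76527595e-01,  1.50601014e+00,  1.96551915e-06,
        1.36069313e+00, -1.21020420e-01]), 'qd': array([ 1.30972365e-03, -2.00823735e-03, -4.84287790e-03, -5.40407020e-05,
       -1.37087571e-03, -7.19078104e-04]), 'effort': array([ 1.24454673e-03, -4.17698085e+01, -2.46406281e+01, -1.77361671e-04,
        5.93230114e-03,  5.55154642e-06]), 'position': array([ 0.20983604, -0.53483987,  0.23052714]), 'ee_rot': array([-8.17393056e-04,  9.82583782e-01,  1.85818299e-01, -5.29684786e-05]), 'contact_force': array([-0.17074237, -0.74723393, -0.56406778]), 'moment': array([ 0.00078762, -0.01531346,  0.04806259]), 'gripper_force': 0.0, 'width': 0.08575201384636057}
```

View pics/top0.png

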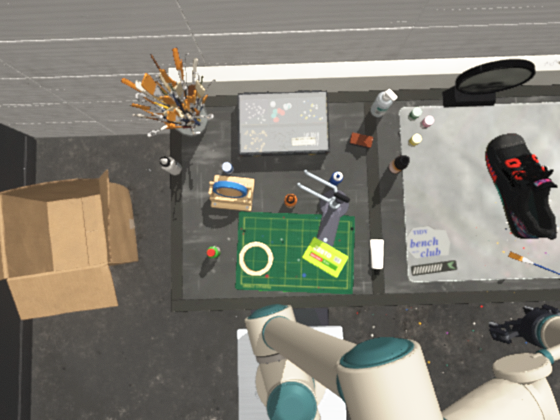

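View pics/scene0.png

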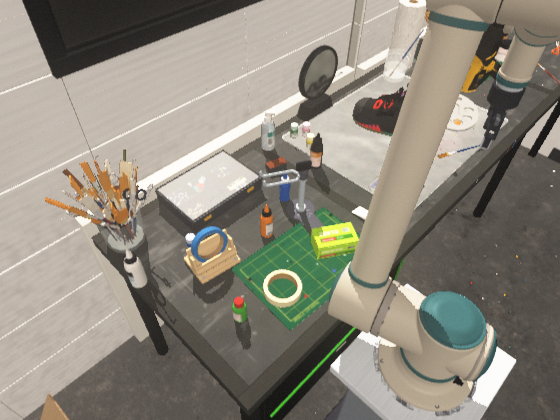

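```bash
python3 - <<'E'
import cv2
im=cv2.imread("pics/top0.png")[150:270,200:360]
cv2.imwrite("pics/tc.png",cv2.resize(im,None,fx=5,fy=5,interpolation=cv2.INTER_CUBIC))
im=cv2.imread("pics/scene0.png")[150:290,170:350]
cv2.imwrite("pics/sc.png",cv2.resize(im,None,fx=4,fy=4,interpolation=cv2.INTER_CUBIC))
E
```

```text
(no output)
```

View pics/tc.png

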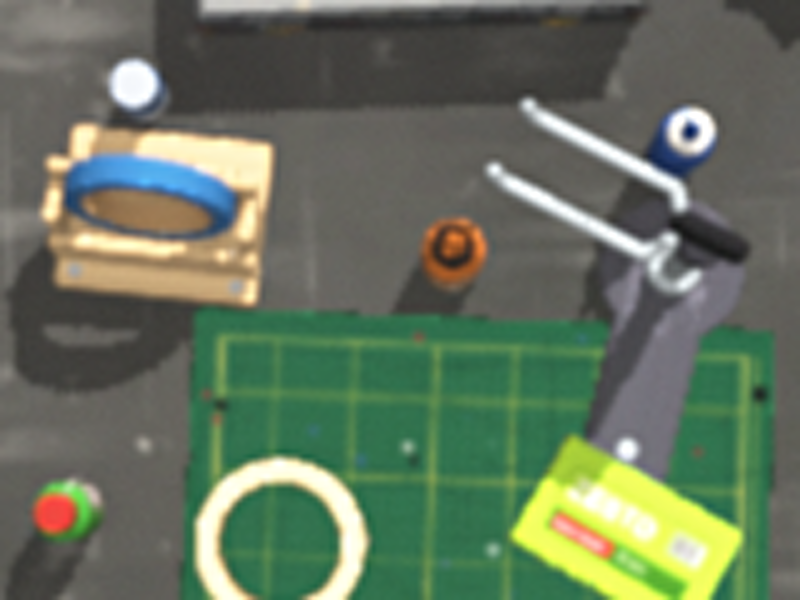

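View pics/sc.png

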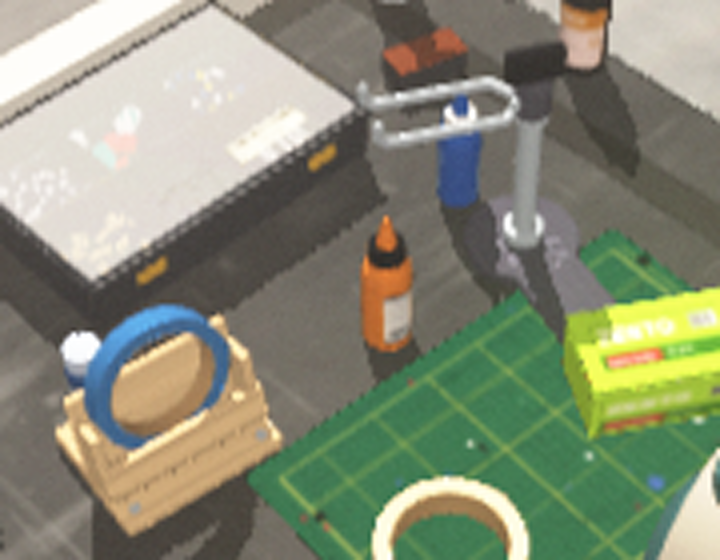

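```bash
cat > h.py <<'E'
import numpy as np,cv2
from scipy.optimize import least_squares,minimize
from scipy.spatial.transform import Rotation as R
from rig import manip,get_image,camera_info
C={n:camera_info(n) for n in("scene","top")}
def P(n,p):
    c=C[n]; return cv2.projectPoints(np.asarray(p,float).reshape(-1,3),c["rvec"],c["tvec"],c["mtx"],None)[0][:,0]
def bp(n,uv,z):
    c=C[n];M=cv2.Rodrigues(c["rvec"])[0];o=-M.T@c["tvec"]
    d=M.T@np.linalg.solve(c["mtx"],[*uv,1]); return o+d*(z-o[2])/d[2]
def rz(a): return np.array([[np.cos(a),-np.sin(a),0],[np.sin(a),np.cos(a),0],[0,0,1]])
E
cat > fit.py <<'E'
from h import *
T=lambda u,v:(200+u/5,150+v/5); S=lambda u,v:(170+u/4,150+v/4)
# stand: params x,y, hook world direction a
a0=None
obs=[("top",T(527,103),(118,1,175)),("top",T(492,170),(118,-1,175)),
 ("scene",S(367,85),(118,1,175)),("scene",S(378,125),(118,-1,175))]
def res(p,hs):
    r=[]
    for n,uv,(d,s,z) in obs:
        w=np.array([p[0],p[1],0])+rz(p[2])@[d/1e3-.004,hs*s*.02,z/1e3-.003]
        r+=list(P(n,w)[0]-uv)
    for n,uv in(("top",T(711,236)),("scene",S(536,60))):
        r+=list(P(n,[p[0],p[1],.188])[0]-uv)
    r+=list(P("scene",[p[0],p[1],.018])[0]-S(524,232))
    return r
best=None
for hs in(1,-1):
  for a in np.arange(0,6.3,.7):
    s=least_squares(res,[.5,-.1,a],args=(hs,))
    if best is None or s.cost<best[0]: best=(s.cost,s.x,hs)
print("stand",best,np.round(res(best[1],best[2]),1))
x,y,a=best[1]
print("base centre click",bp("top",T(670,278),.012))
f=[bp("top",T(*q),.012) for q in((630,320),(600,410),(705,310),(672,430))]
print("foot edges",np.round(f,3))
for i in(0,2): d=f[i+1]-f[i];print(np.arctan2(d[1],d[0]))
for n,q in(("tall",T(455,243)),("green",T(65,510))):print(n,bp("top",q,.11 if n=="tall" else .07))
# ring
th=np.linspace(0,2*np.pi,73)
msk={}
for n in C:
    im=cv2.imread(f"pics/{n}0.png");h=cv2.cvtColor(im,cv2.COLOR_BGR2HSV)
    m=cv2.inRange(h,(95,110,60),(125,255,255))
    k,l,st,ce=cv2.connectedComponentsWithStats(m)
    i=max((i for i in range(1,k) if (ce[i][0]<250)),key=lambda i:st[i,4]); msk[n]=(l==i).astype(np.uint8);print(n,st[i],ce[i])
F=4
def render(n,p):
    x,y,z,yaw=p; L=.2
    ax=rz(yaw)@[np.cos(L),0,-np.sin(L)];up=rz(yaw)@[np.sin(L),0,np.cos(L)];sd=rz(yaw)@[0,1,0]
    c=np.array([x,y,z]);im=np.zeros((420*F,560*F),np.uint8)
    for t0,t1 in zip(th[:-1],th[1:]):
        pts=[]
        if np.sin((t0+t1)/2)<-.6: continue
        for t in(t0,t1):
            for r in(.037,.05):
                for h in(-.009,.009): pts.append(c+r*(np.cos(t)*sd+np.sin(t)*up)+h*ax)
        cv2.fillConvexPoly(im,cv2.convexHull(np.round((P(n,pts)+.5)*F).astype(np.int32)),255)
    return cv2.resize(im,(560,420),interpolation=cv2.INTER_AREA)/255.
def cost(p): return sum(np.abs(render(n,p)-msk[n]).sum()for n in C)
c0=bp("top",(230,187),.085)
best=None
for yaw in(-.4,-.2,0,.2,.4):
    s=minimize(cost,[*c0[:2],.075,yaw],method="Nelder-Mead",options=dict(initial_simplex=np.array([[*c0[:2],.075,yaw]]*5)+np.vstack([np.zeros(4),np.diag([.015,.015,.015,.2])]),maxiter=120))
    if best is None or s.fun<best.fun:best=s
print("ring",best.x,best.fun,msk["top"].sum(),msk["scene"].sum())
E
python3 fit.py
```

```text
stand (np.float64(3.361361375067778), array([ 0.52430973, -0.1488402 ,  1.03685638]), -1) [ 1.2  0.8  1.1  0.2 -0.4  0.3  0.3 -0.1 -1.1  0.2 -0.8  0.2 -0.9 -0.4]
base centre click [ 0.5191074  -0.14975816  0.012     ]
foot edges [[ 0.494 -0.124  0.012]
 [ 0.439 -0.104  0.012]
 [ 0.499 -0.17   0.012]
 [ 0.426 -0.147  0.012]]
2.7837839066079577
2.834094088457677
tall [ 0.53377904 -0.0171141   0.11      ]
green [0.38867514 0.21443101 0.07      ]
scene [189 226  38  36 362] [205.41436464 239.14088398]
top [213 181  34  15 215] [229.77674419 186.19534884]
ring [ 0.57244694  0.16132125  0.07399244 -0.16634428] 277.8705882352941 215 362
```

```bash
cat >> h.py <<'E'
def go(x,y,z,ang=None):
    s=manip.get_state();q=s["ee_rot"];M=R.from_quat([q[1],q[2],q[3],q[0]]).as_matrix()
    a=np.arctan2(M[1,0],M[0,0])
    print("t",round(s["clock"],2),"tcp",np.round(s["position"],4),"ang",round(a,3),"w",round(s["width"],4),"F",np.round(s["contact_force"],1))
    print("tool mm",np.round(1e3*M.T@(np.array([x,y,z])-s["position"]),1),end=" ")
    if ang is not None:
        d=(a-ang+np.pi/2)%np.pi-np.pi/2; print("roll",round(d,3),"(half-turn alt",round(d-np.sign(d)*np.pi,3),")")
    else: print()
E
python3 - <<'E'
s=open('fit.py').read()
i=s.index("F=4")
new='''
def render(n,p):
    x,y,z,yaw=p; L=.2
    ax=rz(yaw)@[np.cos(L),0,-np.sin(L)];up=rz(yaw)@[np.sin(L),0,np.cos(L)];sd=rz(yaw)@[0,1,0]
    c=np.array([x,y,z]);im=np.zeros((420*4,560*4),np.uint8);ig=im.copy()
    circ=lambda r,h,t=th:c+r*(np.outer(np.cos(t),sd)+np.outer(np.sin(t),up))+h*ax
    px=lambda n,q:np.round((P(n,q)+.5)*4).astype(np.int32)
    cv2.fillConvexPoly(im,cv2.convexHull(px(n,np.vstack([circ(.05,-.009),circ(.05,.009)]))),255)
    cv2.fillConvexPoly(im,px(n,circ(.037,-.009)),0)
    t=np.linspace(np.pi+.3,2*np.pi-.3,40)
    cv2.fillConvexPoly(ig,cv2.convexHull(px(n,np.vstack([circ(.055,-.012,t),circ(.055,.012,t)]))),255)
    rs=lambda m:cv2.resize(m,(560,420),interpolation=cv2.INTER_AREA)/255.
    return rs(im),1-rs(ig)
def cost(p):
    e=0
    for n in C: a,w=render(n,p); e+=(w*np.abs(a-msk[n])).sum()+.3*((1-w)*msk[n]*np.abs(a-msk[n])).sum()
    return e
'''
open('fit.py','w').write(s[:i]+new+s[s.index("c0=bp"):])
E
python3 fit.py | tail -1; python3 -c "
from h import *
go(.50,-.16,.34,1.037)"
```

```text
ring [ 0.56899705  0.1626155   0.07716184 -0.1689102 ] 104.99699807766245 215 362
t 0.1 tcp [ 0.2098 -0.5348  0.2305] ang 0.374 w 0.0858 F [-0.2 -0.7 -0.6]
tool mm [ 407.  -243.2 -109. ] roll -0.663 (half-turn alt 2.478 )
```

```bash
python3 -m crank '{"translation":[[0,0,-25],[0,0,-35],[20,-12,-35],[35,-21,-14],[40,-24,0],[40,-24,0],[40,-24,0],[40,-24,0]],"roll":[0,0,0,0,0,0,0,0],"fingers":[1,1,1,1,1,1,1,1]}' && python3 -m crank '{"translation":[[40,-24,0],[40,-24,0],[40,-24,0],[40,-24,0],[35,-21,0],[28,-12,0],[9,-5,0],[0,0,0]],"roll":[0,0,0,0,0,0,0,0],"fingers":[1,1,1,1,1,1,1,1]}' ; python3 - <<'E'
from h import *
go(.524,-.149,.34,1.037)
c=camera_info("wrist");cv2.imwrite("pics/w1.png",get_image("wrist"));np.savez("w1.npz",**c)
E
```

```text
clock: 0.9
position: [0.3637, -0.335, 0.34]
ee_rot: [-0.0, 0.983, 0.186, -0.0]
contact_force: [0.3, 0.3, 0.1]
width: 0.0855
gripper_force: 0.0
clock: 1.7
position: [0.5303, -0.1264, 0.3396]
ee_rot: [-0.0, 0.982, 0.187, -0.001]
contact_force: [-0.6, -0.6, 0.0]
width: 0.0854
gripper_force: 0.0
t 1.7 tcp [ 0.5303 -0.1264  0.3396] ang 0.376 w 0.0854 F [-0.6 -0.6  0. ]
tool mm [-14.2  18.7  -0.4] roll -0.661 (half-turn alt 2.481 )
```

View pics/w1.png

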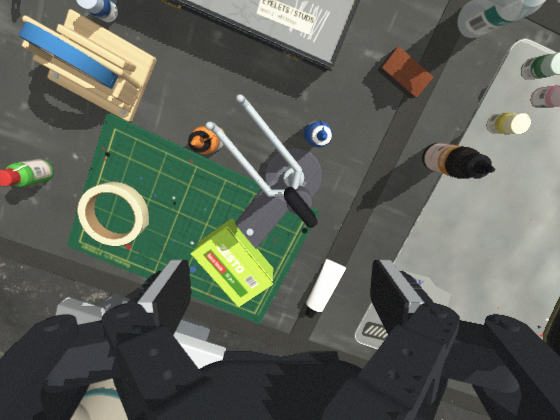

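```bash
cat > st.py <<'E'
from h import *
C["w"]=dict(np.load("w1.npz"))
x,y=.5243,-.1488
for n,uv in(("top",(200+627/5,150+448/5)),("w",(250,232))): 
    p=bp(n,uv,.014);print("screw",n,np.round(p,4),np.arctan2(p[1]-y,p[0]-x))
print("wing w",bp("w",(301,206),.19),"tips",bp("w",(210,125),.172),bp("w",(240,98),.172))
t=(bp("w",(210,125),.172)+bp("w",(240,98),.172))/2;w=bp("w",(301,206),.19);print(np.arctan2(*(t-w)[1::-1]),np.linalg.norm((t-w)[:2]))
for q in((610,150),):pass
im=cv2.imread("pics/w1.png");cv2.imwrite("pics/w1c.png",cv2.resize(im[80:260,190:350],None,fx=3.3,fy=3.3,interpolation=cv2.INTER_CUBIC))
E
python3 st.py
```

```text
screw top [ 0.4156 -0.1192  0.014 ] 2.875758850326932
screw w [ 0.4134 -0.1188  0.014 ] 2.8771458698781216
wing w [ 0.52622578 -0.14958076  0.19      ] tips [ 0.5651565  -0.03828932  0.172     ] [ 0.59935646 -0.05728307  0.172     ]
1.0676237382259517 0.11619626912332842
```

View pics/w1c.png

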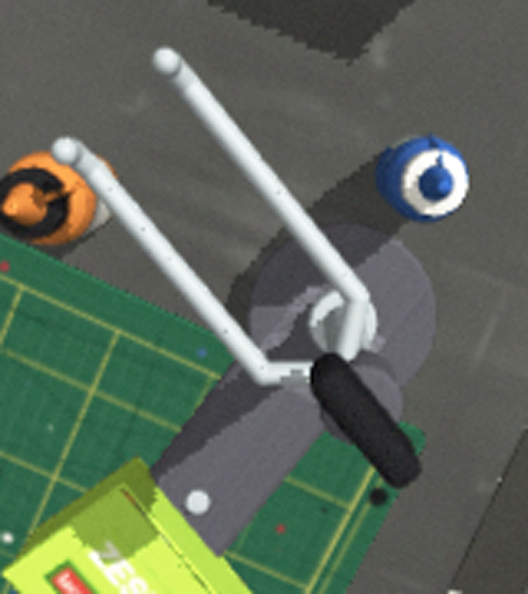

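```bash
cat >> st.py <<'E'
k=lambda u,v,z:bp("w",(190+u/3.3,80+v/3.3),z)[:2]
print("base",k(343,318,.012),"screw",k(197,502,.013))
L=[k(222,375,.012),k(157,475,.012)];Rr=[k(315,437,.012),k(220,555,.012)]
for e in(L,Rr):d=e[1]-e[0];print(np.arctan2(d[1],d[0]),[np.cross(d/np.linalg.norm(d),np.array(c)-e[0]) for c in((.5243,-.1488),(.4145,-.119))])
a,b,c,d=k(163,60,.175),k(65,150,.175),k(355,290,.159),k(265,368,.159);v=(a+b-c-d);print("hook dir",np.arctan2(v[1],v[0]))
print("wing ends",k(328,362,.198),k(405,475,.198))
E
python3 st.py 2>/dev/null|tail -6; python3 -c "
from h import *
go(.525,-.149,.34,1.05)"
```

```text
1.0676237382259517 0.11619626912332842
base [ 0.52422499 -0.1508634 ] screw [ 0.41262468 -0.11841819]
2.9384508544373182 [array(0.0310067), array(0.02397134)]
2.864620163249103 [array(-0.02732777), array(-0.02596778)]
hook dir 1.0698124894308334
wing ends [ 0.53890319 -0.13180582] [ 0.5154778  -0.16596859]
t 1.75 tcp [ 0.5296 -0.1274  0.3398] ang 0.375 w 0.0853 F [-0.  -0.7  0. ]
tool mm [-12.2  18.4  -0.2] roll -0.675 (half-turn alt 2.466 )
```

```bash
python3 -m crank '{"translation":[[-12,18,0],[0,0,0],[0,0,0],[0,0,20],[0,0,30],[0,0,20],[0,0,0]],"roll":[0,-0.14,-0.14,-0.14,-0.14,-0.12,0],"fingers":[0.6,0.6,0.6,0.6,0.6,0.6,0.6]}' 60; python3 - <<'E'
from h import *
go(.525,-.149,.175,1.055)
E
```

```text
clock: 2.45
position: [0.5224, -0.1493, 0.2675]
ee_rot: [-0.002, 0.865, 0.502, -0.002]
contact_force: [0.3, -1.1, -0.1]
width: 0.0512
gripper_force: 0.0
t 2.45 tcp [ 0.5224 -0.1493  0.2675] ang 1.051 w 0.0512 F [ 0.3 -1.1 -0.1]
tool mm [ 1.7  2.7 92.5] roll -0.004 (half-turn alt 3.138 )
```

```bash
python3 -m crank '{"translation":[[1,2,30],[0,0,30],[0,0,20],[0,0,11],[0,0,0],[0,0,0],[0,0,0],[0,0,0]],"roll":[0,0,0,0,0,0,0,0],"fingers":[0.6,0.6,0.6,0.6,0.6,0,0,0]}' 60; python3 -m crank '{"translation":[[0,0,0],[0,0,0]],"roll":[0,0],"fingers":[0,0]}' 60; python3 - <<'E'
from h import *
go(.525,-.149,.175,2.865)
E
```

```text
clock: 3.25
position: [0.5264, -0.1478, 0.1809]
ee_rot: [-0.001, 0.864, 0.503, -0.001]
contact_force: [-2.5, 1.6, 0.6]
width: 0.0102
gripper_force: 60.8
clock: 3.45
position: [0.5264, -0.1478, 0.1809]
ee_rot: [-0.001, 0.864, 0.503, -0.001]
contact_force: [-3.5, 2.1, 5.8]
width: 0.0102
gripper_force: 61.9
t 3.45 tcp [ 0.5264 -0.1478  0.1809] ang 1.054 w 0.0102 F [-3.5  2.1  5.8]
tool mm [-1.7 -0.7  5.9] roll 1.331 (half-turn alt -1.811 )
```

```bash
Z='[0,0,0]'; python3 -m crank '{"translation":[[0,0,0],[0,0,0],[0,0,0],[0,0,0],[0,0,0],[0,0,0],[0,0,0],[0,0,0]],"roll":[-0.1,-0.13,-0.13,-0.13,-0.13,-0.13,-0.13,-0.13],"fingers":[0,0,0,0,0,0,0,0]}' 60; python3 -m crank '{"translation":[[0,0,0],[0,0,0],[0,0,0],[0,0,0],[0,0,0],[0,0,0],[0,0,0]],"roll":[-0.13,-0.13,-0.13,-0.13,-0.13,-0.1,-0.05],"fingers":[0,0,0,0,0,0,0]}' 60; python3 -c "
from h import *
go(.525,-.149,.175,2.865)"
```

```text
clock: 4.25
position: [0.5244, -0.1478, 0.1808]
ee_rot: [-0.003, 0.511, 0.86, -0.001]
contact_force: [-9.3, 1.5, 8.6]
width: 0.0105
gripper_force: 62.2
clock: 4.95
position: [0.5234, -0.149, 0.1809]
ee_rot: [-0.004, 0.137, 0.991, -0.001]
contact_force: [-12.4, -1.3, 8.5]
width: 0.0103
gripper_force: 62.3
t 4.95 tcp [ 0.5234 -0.149   0.1809] ang 2.867 w 0.0103 F [-12.4  -1.3   8.5]
tool mm [-1.5  0.5  5.8] roll 0.002 (half-turn alt -3.14 )
```

Release and retreat upward, then check the hook from the top camera.

```bash
python3 -m crank '{"translation":[[0,0,0],[0,0,0],[0,0,0],[0,0,-15],[0,0,-35],[0,0,-50],[0,0,-50],[0,0,0]],"roll":[0,0,0,0,0,0,0,0],"fingers":[0.6,0.6,0.6,0.6,0.6,0.6,0.6,0.6]}' ; python3 - <<'E'
from h import *
np.savez("w2.npz",**camera_info("wrist"));w=get_image("wrist");cv2.imwrite("pics/w2.png",w);t=get_image("top");cv2.imwrite("pics/t2.png",t)
a=cv2.resize(t[170:260,270:370],None,fx=4,fy=4,interpolation=cv2.INTER_CUBIC)
b=cv2.resize(w,(480,360));o=np.zeros((360,800+80,3),np.uint8);o[:,:400]=a;o[:,400:]=b
cv2.imwrite("pics/c2.png",o[:,:800]);go(.569,.163,.25,-.169+np.pi/2)
E
```

```text
clock: 5.75
position: [0.5313, -0.1497, 0.3372]
ee_rot: [0.008, 0.138, 0.99, -0.002]
contact_force: [0.1, -0.1, -0.4]
width: 0.0512
gripper_force: 0.0
t 5.85 tcp [ 0.5286 -0.1487  0.3308] ang 2.864 w 0.0514 F [-0.7 -0.5 -1.5]
tool mm [ 46.9 310.8  80.5] roll 1.462 (half-turn alt -1.68 )
```

View pics/c2.png

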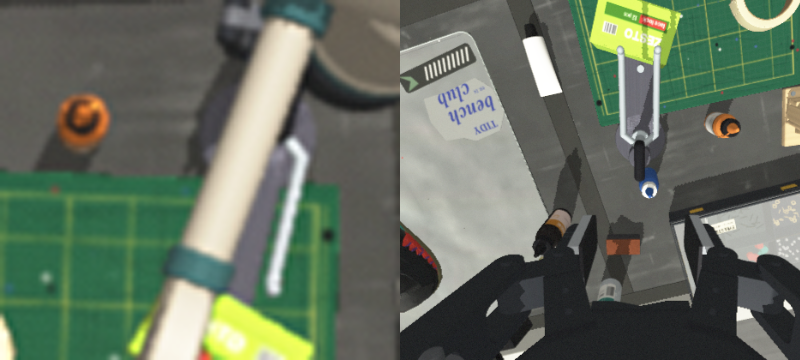

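```bash
python3 - <<'E'
from h import *
C["w"]=dict(np.load("w2.npz"));f=7/6
k=lambda u,v,z:bp("w",((u-400)*f,v*f),z)[:2]
a,b=k(621,50,.173),k(657,50,.173);c,d=k(623,138,.159),k(657,138,.159)
s=k(640,69,.013);print(a,b,c,d,s)
v=a+b-c-d;print(np.arctan2(v[1],v[0]),"tip mid",(a+b)/2)
ax=np.array([.5245,-.1495]);
for q in((a+b)/2,s,[.4145,-.119]):print(np.arctan2(q[1]-ax[1],q[0]-ax[0]))
E
```

```text
[ 0.40620923 -0.13627004] [ 0.41665601 -0.09964451] [ 0.49728784 -0.16287172] [ 0.5086007 -0.1231255] [ 0.41390524 -0.11802079]
2.8744904022238225 tip mid [ 0.41143262 -0.11795728]
2.8695367397834715
2.8642905174162023
2.8711147363940226
```

```bash
cp pics/w1.png pics/w0.png; sed 's/^th=np/C["w"]=dict(np.load("w1.npz"))\nth=np/' fit.py > fit2.py; python3 fit2.py | tail -4; python3 -m crank '{"translation":[[0,10,0],[0,25,0],[5,35,0],[10,40,0],[10,40,0],[10,40,0],[8,40,0],[2,35,0]],"roll":[0,0,0,0,0,0,0,0],"fingers":[0.6,0.6,0.6,0.6,0.6,0.6,0.6,0.6]}';python3 -m crank '{"translation":[[0,25,0],[0,10,0],[0,0,0],[0,0,0],[0,0,0],[0,0,0],[0,0,0],[0,0,0]],"roll":[0.1,0.14,0.14,0.14,0.14,0.14,0.14,0.14],"fingers":[0.6,0.6,0.6,0.6,0.6,0.6,0.6,0.6]}'; python3 -c "
from h import *
go(.573,.162,.18,-.169+np.pi/2)"
```

```text
scene [189 226  38  36 362] [205.41436464 239.14088398]
top [213 181  34  15 215] [229.77674419 186.19534884]
w [  19   22   99   66 1686] [67.11803084 53.14412811]
ring [ 0.56896027  0.16104539  0.07429721 -0.15635061] 177.15757785467127 215 362
clock: 6.65
position: [0.5556, 0.1216, 0.3273]
ee_rot: [-0.002, 0.138, 0.99, -0.0]
contact_force: [-0.5, 0.0, 0.1]
width: 0.0511
gripper_force: 0.0
clock: 7.45
position: [0.5666, 0.1528, 0.3268]
ee_rot: [-0.002, 0.63, 0.777, -0.001]
contact_force: [-0.2, 0.6, 0.3]
width: 0.0515
gripper_force: 0.0
t 7.45 tcp [0.5666 0.1528 0.3268] ang 1.778 w 0.0515 F [-0.2  0.6  0.3]
tool mm [  7.6   8.8 146.8] roll 0.377 (half-turn alt -2.765 )
```

```bash
python3 -m crank '{"translation":[[0,0,20],[0,0,40],[0,0,40],[0,0,20],[0,0,0]],"roll":[0.13,0.13,0.1,0,0],"fingers":[0.55,0.55,0.55,0.55,0.55]}'; python3 - <<'E'
from h import *
go(.573,.1605,.104,1.414)
cv2.imwrite("pics/w3.png",get_image("wrist"))
C["w"]=camera_info("wrist");print(P("w",[[.569+.05*.2*.99,.161-.05*.2*.156,.1235]]),P("w",[manip.get_state()["position"]]))
E
```

```text
clock: 7.95
position: [0.5639, 0.1522, 0.2037]
ee_rot: [-0.003, 0.757, 0.653, -0.005]
contact_force: [1.5, 0.5, 1.0]
width: 0.0474
gripper_force: 0.0
t 7.95 tcp [0.5639 0.1522 0.2037] ang 1.424 w 0.0474 F [1.5 0.5 1. ]
tool mm [ 9.8  8.9 99.6] roll 0.01 (half-turn alt -3.131 )
[[298.75720002 204.34512821]] [[283.18896374 264.19385465]]
```

View pics/w3.png

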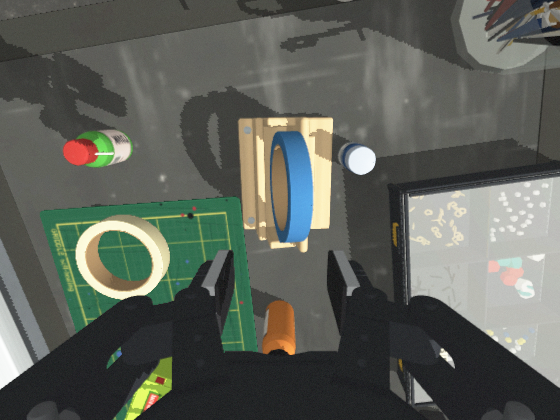

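```bash
cat > f3.py <<'E'
from h import *
C["w"]=camera_info("wrist");im=get_image("wrist");cv2.imwrite("pics/w0.png",im)
s=open("fit2.py").read().replace('C["w"]=dict(np.load("w1.npz"))\n','').replace('ce[i][0]<250','1<2 if n=="w" else ce[i][0]<250')
exec(s[s.index("th=np"):])
for n in C: a,w=render(n,best.x); print(n,(w*np.abs(a-msk[n])).sum(),msk[n].sum())
c=best.x;print(P("w",[[c[0]+.01,c[1],c[2]+.049]]))
C={"w":C["w"]}
s=minimize(lambda q:cost([q[0],q[1],.0755,q[2]]),[c[0],c[1],c[3]],method="Nelder-Mead",options=dict(initial_simplex=[[c[0],c[1],c[3]],[c[0]+.01,c[1],c[3]],[c[0],c[1]+.01,c[3]],[c[0],c[1],c[3]+.1]]));print("wrist only",s.x,s.fun)
go(*c[:2],.104,c[3]+np.pi/2)
E
python3 f3.py
```

```text
scene [189 226  38  36 362] [205.41436464 239.14088398]
top [213 181  34  15 215] [229.77674419 186.19534884]
w [ 268  132   41  110 2813] [292.45467472 185.97156061]
ring [ 0.56827561  0.16572071  0.07688806 -0.11647815] 212.5403660130719 215 362
scene 102.14914263744713 362
top 31.705728565936177 215
w 64.5761014994233 2813
[[297.01018094 197.30811724]]
wrist only [ 0.5683336   0.16522688 -0.11800411] 70.73387927720107
t 8.05 tcp [0.5672 0.1525 0.2084] ang 1.424 w 0.0472 F [ 0.7  0.2 -0.1]
tool mm [ 13.3  -0.6 104.4] roll -0.03 (half-turn alt 3.112 )
```

```bash
python3 -m crank '{"translation":[[13,3,10],[0,0,25],[0,0,25],[0,0,20],[0,0,12],[0,0,6],[0,0,0],[0,0,0]],"roll":[-0.03,0,0,0,0,0,0,0],"fingers":[0.55,0.55,0.55,0.55,0.55,0.55,0.55,0.55]}' 30; python3 - <<'E'
from h import *
go(.572,.165,.105,1.454)
im=get_image("wrist");cv2.imwrite("pics/w4.png",im)
E
```

```text
clock: 8.85
position: [0.5734, 0.1647, 0.1122]
ee_rot: [0.001, 0.747, 0.665, 0.001]
contact_force: [0.0, 0.4, 0.6]
width: 0.0468
gripper_force: 0.0
t 8.85 tcp [0.5734 0.1647 0.1122] ang 1.454 w 0.0468 F [0.  0.4 0.6]
tool mm [ 0.1 -1.4  7.2] roll 0.0 (half-turn alt -3.142 )
```

View pics/w4.png

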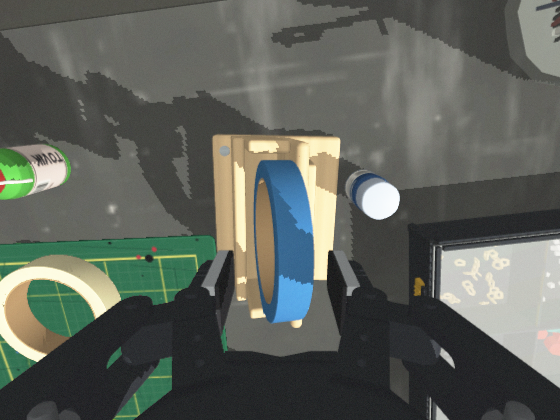

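```bash
python3 -m crank '{"translation":[[0,0,6],[0,0,0],[0,0,0],[0,0,0],[0,0,0],[0,0,0],[0,0,0],[0,0,0]],"roll":[0,0,0,0,0,0,0,0],"fingers":[0.45,0.35,0.3,0.25,0.2,0.1,0.1,0]}' 30;  python3 -m crank '{"translation":[[0,0,0],[0,0,0]],"roll":[0,0],"fingers":[0,0]}' 40; python3 - <<'E'
from h import *
go(.572,.165,.105,1.454)
E
```

```text
clock: 9.7
position: [0.5725, 0.1645, 0.1055]
ee_rot: [0.0, 0.747, 0.665, 0.0]
contact_force: [-1.5, -0.4, 3.5]
width: 0.0177
gripper_force: 29.5
clock: 9.9
position: [0.5725, 0.1645, 0.1055]
ee_rot: [0.0, 0.747, 0.665, 0.0]
contact_force: [-1.4, -0.6, 3.7]
width: 0.0175
gripper_force: 40.2
t 9.9 tcp [0.5725 0.1645 0.1055] ang 1.454 w 0.0175 F [-1.4 -0.6  3.7]
tool mm [ 0.5 -0.6  0.5] roll -0.0 (half-turn alt 3.141 )
```

```bash
python3 -m crank '{"translation":[[0,1,-5],[0,2,-10],[0,3,-15],[0,4,-20],[0,4,-20],[0,5,-25],[0,0,-30],[0,0,-15]],"roll":[0,0,0,0,0,0,0,0],"fingers":[0,0,0,0,0,0,0,0]}' 40; python3 -m crank '{"translation":[[0,0,-15],[0,0,0]],"roll":[0,0],"fingers":[0,0]}'; python3 - <<'E'
from h import *
# hook frame: axis A, direction d
A=np.array([.5245,-.1495]);d=np.array([np.cos(2.87),np.sin(2.87)])
cv2.imwrite("pics/s5.png",cv2.resize(get_image("scene")[120:300,120:400],None,fx=2.8,fy=2.8,interpolation=cv2.INTER_CUBIC))
p=A+d*.185;print("pre",p);go(*p,.26,2.87-np.pi/2)
E
```

```text
clock: 10.7
position: [0.5932, 0.1622, 0.2487]
ee_rot: [0.002, 0.747, 0.665, 0.002]
contact_force: [0.6, -0.3, -1.5]
width: 0.0171
gripper_force: 38.9
clock: 10.9
position: [0.5932, 0.1623, 0.2633]
ee_rot: [0.002, 0.747, 0.665, 0.003]
contact_force: [0.0, -0.6, -0.3]
width: 0.0176
gripper_force: 38.9
pre [ 0.3462812  -0.09987078]
t 10.95 tcp [0.5923 0.1622 0.2616] ang 1.454 w 0.0175 F [ 0.2  0.3 -0.6]
tool mm [-289.  -213.7    0.7] roll 0.155 (half-turn alt -2.987 )
```

View pics/s5.png

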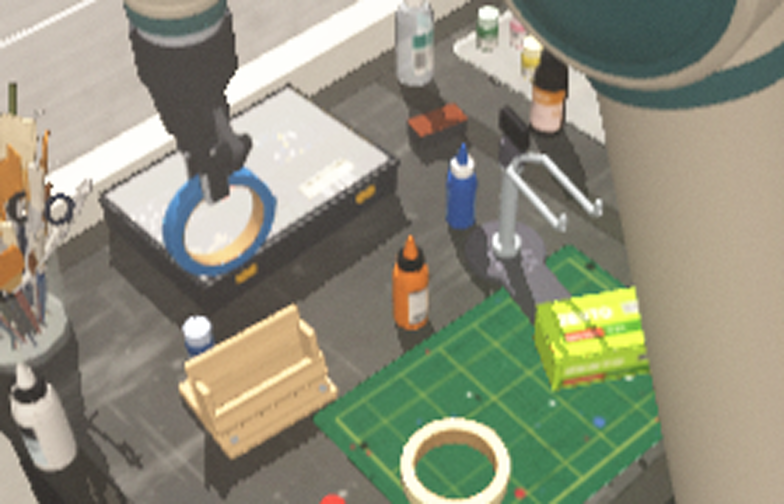

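```bash
cat > f4.py <<'E'
from h import *
st=manip.get_state();tcp=st["position"];yaw=1.454-np.pi/2
msk={}
for n in C:
    im=get_image(n);h=cv2.cvtColor(im,cv2.COLOR_BGR2HSV);m=cv2.inRange(h,(95,110,60),(125,255,255))
    p=P(n,tcp-[0,0,.03])[0].astype(int);w=np.zeros_like(m);cv2.circle(w,(int(p[0]),int(p[1])),45,255,-1);m&=w
    k,l,s,ce=cv2.connectedComponentsWithStats(m);i=1+np.argmax(s[1:,4]);msk[n]=(l==i).astype(np.uint8);print(n,s[i],p)
src=open("fit.py").read();src=src[src.index("def render"):src.index("c0=bp")]
src=src.replace("x,y,z,yaw=p; L=.2","x,y,z,L=p").replace("np.linspace(np.pi+.3,2*np.pi-.3,40)","np.linspace(np.pi/2-.7,np.pi/2+.7,40)")
th=np.linspace(0,2*np.pi,73);exec(src)
best=None
for L in(-.2,0,.2):
    x0=np.array([*(tcp-[0,0,.03]),L]);s=minimize(cost,x0,method="Nelder-Mead",options=dict(initial_simplex=np.vstack([x0,x0+np.diag([.01,.01,.01,.15])])))
    if best is None or s.fun<best.fun:best=s
print(best.x,best.fun,{n:int(msk[n].sum()) for n in msk},"centre-tcp",best.x[:3]-tcp)
E
python3 f4.py
```

```text
scene [179 181  39  38 357] [196 198]
top [225 168  17  14 134] [220 172]
[ 0.59006341  0.15858927  0.2252152  -0.02618085] 262.48772625913114 {'scene': 357, 'top': 134} centre-tcp [-0.00223384 -0.00363946 -0.03637411]
```

```bash
python3 -m crank '{"translation":[[-10,-8,0],[-25,-18,0],[-32,-24,0],[-32,-24,0],[-32,-24,0],[-32,-24,0],[-32,-24,0],[-32,-24,0]],"roll":[0,0,0,0,0,0,0,0],"fingers":[0,0,0,0,0,0,0,0]}' 40; python3 -m crank '{"translation":[[-30,-20,0],[-20,-12,0],[-10,-6,0],[-2,0,0],[0,0,0],[0,0,0]],"roll":[0,0,0,0.08,0.075,0],"fingers":[0,0,0,0,0,0]}'; cat > pre.py <<'E'
from h import *
import sys
A=np.array([.5245,-.1495]);d=np.array([np.cos(2.87),np.sin(2.87)]);p=A+d*float(sys.argv[1]);go(*p,float(sys.argv[2]),2.87-np.pi/2)
E
python3 pre.py .185 .195
```

```text
clock: 11.85
position: [0.3933, -0.0443, 0.2594]
ee_rot: [-0.0, 0.747, 0.665, -0.001]
contact_force: [1.0, -1.0, -1.1]
width: 0.0174
gripper_force: 39.2
clock: 12.45
position: [0.3497, -0.1005, 0.2596]
ee_rot: [-0.001, 0.797, 0.604, -0.001]
contact_force: [0.0, 0.2, -0.9]
width: 0.0171
gripper_force: 39.2
t 12.45 tcp [ 0.3497 -0.1005  0.2596] ang 1.298 w 0.0171 F [ 0.   0.2 -0.9]
tool mm [-0.3 -3.3 64.6] roll -0.001 (half-turn alt 3.141 )
```

```bash
python3 -m crank '{"translation":[[0,0,20],[0,0,30],[0,0,14],[0,0,0],[0,0,0]],"roll":[0,0,0,0,0],"fingers":[0,0,0,0,0]}' 40; python3 pre.py .14 .195; python3 f4.py
```

```text
clock: 12.95
position: [0.3509, -0.1005, 0.1964]
ee_rot: [-0.0, 0.796, 0.605, -0.0]
contact_force: [-0.4, 0.3, -0.4]
width: 0.0173
gripper_force: 39.3
t 12.95 tcp [ 0.3509 -0.1005  0.1964] ang 1.3 w 0.0173 F [-0.4  0.3 -0.4]
tool mm [-0.7 40.4  1.3] roll 0.001 (half-turn alt -3.141 )
scene [325 198  36  33 317] [340 212]
top [302 273   4   4  13] [324 263]
[ 0.35226592 -0.10363588  0.16631751  0.027388  ] 298.28817531718573 {'scene': 317, 'top': 13} centre-tcp [ 0.00140069 -0.00315502 -0.03004423]
```

```bash
python3 -m crank '{"translation":[[-1,10,1],[0,12,0],[0,12,0],[0,12,0],[0,12,0],[0,0,0]],"roll":[0,0,0,0,0,0],"fingers":[0,0,0,0,0,0]}' 40; python3 pre.py .07 .195; python3 -c "
import numpy as np,cv2
from rig import get_image
from h import *
t=get_image('scene');cv2.imwrite('pics/s6.png',t)"
```

```text
clock: 13.65
position: [0.4088, -0.1179, 0.1952]
ee_rot: [0.001, 0.796, 0.605, 0.0]
contact_force: [-0.3, 0.2, -0.2]
width: 0.0176
gripper_force: 39.2
t 13.65 tcp [ 0.4088 -0.1179  0.1952] ang 1.299 w 0.0176 F [-0.3  0.2 -0.2]
tool mm [ 0.6 49.9  0.3] roll -0.0 (half-turn alt 3.141 )
```

```bash
python3 -m crank '{"translation":[[0,10,0],[0,12,0],[0,12,0],[0,12,0],[0,4,0],[0,0,0]],"roll":[0,0,0,0,0,0],"fingers":[0,0,0,0,0,0]}' 40; python3 pre.py .07 .158
```

```text
clock: 14.3
position: [0.4555, -0.1308, 0.1951]
ee_rot: [-0.0, 0.796, 0.605, -0.0]
contact_force: [-0.1, 0.3, -0.2]
width: 0.0172
gripper_force: 39.2
t 14.3 tcp [ 0.4555 -0.1308  0.1951] ang 1.299 w 0.0172 F [-0.1  0.3 -0.2]
tool mm [ 0.5  1.5 37.1] roll -0.0 (half-turn alt 3.141 )
```

Lower until the prongs bear.

```bash
python3 -m crank '{"translation":[[0,1,10],[0,0,10],[0,0,8],[0,0,0],[0,0,0]],"roll":[0,0,0,0,0],"fingers":[0,0,0,0,0]}' 40; python3 -m crank '{"translation":[[0,0,3],[0,0,0],[0,0,2],[0,0,0],[0,0,0]],"roll":[0,0,0,0,0],"fingers":[0,0,0,0,0]}'; python3 -m crank '{"translation":[[0,0,2],[0,0,0],[0,0,0]],"roll":[0,0,0],"fingers":[0,0,0]}'
```

```text
clock: 14.8
position: [0.4555, -0.1307, 0.1669]
ee_rot: [-0.0, 0.796, 0.605, -0.0]
contact_force: [0.0, 0.4, -1.2]
width: 0.0175
gripper_force: 39.2
clock: 15.3
position: [0.4559, -0.1308, 0.1624]
ee_rot: [0.0, 0.796, 0.605, 0.0]
contact_force: [-0.4, 0.2, -1.3]
width: 0.0172
gripper_force: 39.2
clock: 15.6
position: [0.4561, -0.1309, 0.1606]
ee_rot: [0.0, 0.796, 0.605, 0.0]
contact_force: [-0.3, -0.6, 1.6]
width: 0.0173
gripper_force: 39.1
```

```bash
python3 -m crank '{"translation":[[0,0,1],[0,0,0],[0,0,0],[0,0,0],[0,0,0],[0,0,0],[0,0,0]],"roll":[0,0,0,0,0,0,0],"fingers":[0,0.22,0.26,0.32,0.38,0.42,0.42]}' 20; python3 -m crank '{"translation":[[0,0,-5],[0,0,-10],[0,0,-20],[0,0,-30],[0,0,-40],[0,0,-40],[0,0,0],[0,0,0]],"roll":[0,0,0,0,0,0,0,0],"fingers":[0.42,0.42,0.42,0.42,0.42,0.42,0.42,0.42]}'; cat > f5.py <<'E'
s=open("f4.py").read()
s=s.replace('st=manip.get_state();tcp=st["position"];yaw=1.454-np.pi/2','tcp=np.array([.456,-.131,.160]);yaw=1.3-np.pi/2;C["wrist"]=camera_info("wrist")').replace(',45,255',',120 if n=="wrist" else 45,255')
s+='''
for n in C: a,w=render(n,best.x); print(n,(w*np.abs(a-msk[n])).sum(),msk[n].sum())
c=best.x[:2]-np.array([.5245,-.1495]);d=np.array([np.cos(2.87),np.sin(2.87)]);print("from tip",.118-c@d,"lat",d[0]*c[1]-d[1]*c[0])
'''
exec(s)
E
python3 f5.py
```

```text
clock: 16.3
position: [0.4558, -0.1308, 0.1592]
ee_rot: [-0.0, 0.796, 0.605, -0.0]
contact_force: [0.4, -1.2, 0.6]
width: 0.0358
gripper_force: 0.0
clock: 17.1
position: [0.4562, -0.131, 0.3058]
ee_rot: [0.001, 0.796, 0.605, 0.001]
contact_force: [-0.4, -0.0, -0.3]
width: 0.0357
gripper_force: 0.0
scene [300 180  34  32 310] [316 195]
top [316 217   9   7  58] [332 224]
wrist [ 272  143   21   95 1821] [281 189]
[ 0.45645193 -0.13249871  0.13052944  0.01032166] 261.13584006151484 {'scene': 310, 'top': 58, 'wrist': 1821} centre-tcp [ 0.00045193 -0.00149871 -0.02947056]
scene 139.06409842368322 310
top 49.855640138408305 58
wrist 33.55275663206459 1821
from tip 0.04788537679236503 lat 0.0018768841287018154
```

```bash
python3 -m crank '{"translation":[[0,0,0],[0,0,0],[0,0,0],[0,0,0],[0,0,0],[0,0,0]],"roll":[0,0,0,0,0,0],"fingers":[0.42,0.42,0.42,0.42,0.42,0.42]}' && python3 f5.py | tail -1 && python3 -c "
from rig import manip
print(manip.sign_off())"
```

```text
clock: 17.85
position: [0.4558, -0.1308, 0.3043]
ee_rot: [0.0, 0.796, 0.605, -0.0]
contact_force: [-0.3, -0.3, 0.5]
width: 0.0356
gripper_force: 0.0
from tip 0.04556441692848685 lat 0.0009494611049568197
the job is handed in; nothing more can be done
None
```

The hook was turned over the long foot first; the roll now hangs on both prongs, let go, about 46 mm in from the tips and 1 mm off the hook's middle line by camera fit. I handed it in at about 18 s; no verdict came back, and I did not re-check the bystanders.

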